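# Take the bottle from the mixer and put three bottles on their coasters

## Robot

A 6-joint arm with a two-finger parallel gripper is mounted at the origin on a cart in front of the work surface, level with it; the furniture and walls round the work are solid. World frame = base frame: x ahead of the robot, y to its left, z up, the work surface at z = 0. Lengths are in m, angles in rad, forces in N, time in s.
With the tool pointing down it reaches from about 0.325 to 0.75 m from the base axis. Payload 7.6 kg.
Tool frame: the origin (TCP) lies on the mounting face of the last link; the fingertips stand 173 mm ahead of it and the grasp point (between the pads) lies 155 mm ahead of it (manip.tip_reach is the z of the fingertips in the tool frame, in m); z points along the fingers, y is the line along which they close (so a half turn about z gives the same grasp; the last joint's range is limited). The gripper opens to 85 mm and grips with 20 to 120 N. Pads are 22 mm wide; open, the fingers measure 114 mm over their backs; the gripper's body (76 mm by 85 mm) begins 54 mm behind the grasp point. The pads swing forward as they close: fully open they stand 13 mm farther back than shut.
Start: joints at [-1.344, 0.052, 1.401, -0, 1.689, -0.07], TCP at [0.154, -0.502, 0.405] pointing down, gripper open.
Joint ranges: [-2.9, 2.9], [-0.91, 2.17], [0.12, 2.37], [-1.06, 4.2], [0.26, 2.73], [-2.93, 2.93]. Speed limits (rad/s): [2.57, 2.57, 3.01, 3.14, 3.14, 3.14].

## Interface

Orientations are given as a rotation vector (axis times angle).
In Python, from rig import manip, vision, nets gives the robot as it stands. The module is installed in compiled form; this text tells all that it offers.
- The arm moves only by the tool step_arm, never from a script. Its argument "increments" is one flat list of numbers, 6 for each row, row after row: the shift along the tool's x, y, z each as a share of 300 mm, from -1 to 1, then the turn, a rotation vector about the tool's x, y, z each as a share of pi rad, from -1 to 1. A call has 1 to 5 rows; each row is the pose to reach, as a shift and turn from the pose commanded when the call began, along the tool's axes at that moment, turning the shorter way round; what a row does not reach only later rows make up. A row lasts 1/12 s, in which the tool goes at most 41.7 mm and 7.16 degrees, less where a joint would pass 70% of its speed; a pose out of reach is approached as far as the arm can. A call with a number of a shift or a turn outside -1 to 1 is refused whole. A call with a gripper value outside its range is refused whole. "claw" is the opening in per cent of the stroke, from 0 (shut) to 100 (fully open), set as the call begins (left out, the last holds). The fingers move at their own pace and stop on an object; the grip force is fixed at half the most. Time passes only in rows, so rows that repeat a pose let the fingers close. It gives the time, the measured TCP pose, the force, the opening and the grip force at its end, in the units of the state.
- manip.get_obs(): the state, without advancing time (a new reading comes with each control period).
- vision.camera(name): name is "scene" or "top" or "wrist"; returns the picture (384x512x3 uint8, red, green, blue); there is no depth.
- vision.get_calibration(name): a dict with "fov_y" (degrees; the focal length in pixels is half the picture's height over the tangent of half this angle, whatever the lens; pixels are square), "cx", "cy" (the principal point, pixels), "eye" and "rotation" of the camera in the world. Camera axes: x right, y up, looking along -z (the intrinsics and any distortion apply to the point x, -y, -z); pixel columns grow to the right and rows downward; lengths in m; the calibration is good to about 2 mm. A picture is of the moment at which its call begins: read the wrist's pose just before it. get_calibration takes no time and is no camera call; for the wrist camera it gives the pose at the moment of the call.
- manip.finish_job(): hands the job in; it is judged then, once.
Trained networks look in the newest picture that a camera, given by its name, has taken for a name from the list of things; names that differ only in an ending like _2 or _b are one class to them, and where a whole thing is asked for, a point or a joint stands for the part that bears it (a point fixed in the world has none). Each returns a list of dicts, best first, with "conf" (0 to 1); they miss things now and then, are a little off and sometimes report something else, mostly with a low value. They report only what shows in the picture. A call takes as long as a camera call. They do not tell look-alikes from the thing itself.
- nets.masks_of(name, camera): "mask" (384x512 bool, what is visible of it) and "rect" ([left, top, right, bottom] in pixels, round what is visible of it).
- nets.tip_of(name, camera): "position" ([column, row] in pixels: a listed point, or the origin of a listed thing).
The state is a dict: "clock": time; "joint_pos": joint angles; "qvel": joint speeds; "tau": joint torques, N m; "eef_pos": TCP position; "ee_rot": TCP orientation; "force": force on the tool from outside, world axes, zero at the start; "moment": the same for the moment, N m; "grip_width": finger opening in m; "grasp_force": force on a finger pad.
Only numpy, scipy, OpenCV 4.12 (cv2) and the standard library are available. Lean on these libraries where they do the work, as an engineer would, in place of code of your own. Each camera call takes 0.05 s, during which the arm holds its last target. There are 200 camera calls.

## Task

Put away the three small bottles in front of the robot (not those by the tissue box at the far left), each standing upright inside the rim of the coaster of its colour: the brown bottle on the brown coaster, the red-labelled bottle on the red one, the blue-capped bottle on the blue one. The brown bottle is still in the white mixer, so first swing the mixer's wire hold-down up and right back by its orange grip, then take the bottle out. Do not shift the two upright cartons, and do not let any bottle fall over.

Things in the scene. Friction and masses are not known exactly. Their poses are not given: they have to be found in the camera images.
- mixer: fixed white bottle mixer, base 124 x 96 mm. Origin at worktop level below the brown bottle's start; x to its back, y left. The bottle stands on a black platform 24 mm up, in a 12 mm high fence, 43 mm wide inside, open only at the front (-x). Two hinge posts, 96 mm high, at x = +54, y = +-30 mm. The hold-down's hinge axis runs along y at x = +54, z = 92.5 mm; with it shut its grip is at x = -46, y = 0, z = 92.5 mm.
- bail (a joint): steel wire hold-down, 39 mm wide, over the brown bottle's shoulders. 0: level, pointing to the front; grows as its front swings up and back; 1.57 upright; stop 2.0. Light; friction keeps it where it is left. Cross wire 76 mm from the hinge; orange roller grip on a stem, 100 mm from the hinge, 14 mm diameter, 24 mm long along the mixer's y. Pinched by its ends it pivots between the fingers.
- brown_bottle: loose brown glass bottle with a black cap, 78 mm high; body 36 mm in diameter up to 64 mm, cap 22 mm. Starts in the mixer under the wire loop. Origin at the centre of its underside, z up along its axis.
- red_bottle: loose white bottle with a red label and a pointed pale cap, 98 mm high; body 40 mm in diameter up to 66 mm, cap 18 mm. Origin at the centre of its underside, z up along its axis.
- blue_bottle: loose pale bottle with a blue cap, 66 mm high; body 30 mm in diameter up to 54 mm, cap 19 mm. Origin at the centre of its underside, z up along its axis.
- coaster_brown: fixed round dark brown coaster with a raised rim: 68 mm outside, 58 mm inside, rim 12 mm high, inner floor 4 mm above the worktop. Origin at the centre of its underside.
- coaster_red: fixed round red coaster with a raised rim: 68 mm outside, 58 mm inside, rim 12 mm high, inner floor 4 mm above the worktop. Origin at the centre of its underside.
- coaster_blue: fixed round blue coaster with a raised rim: 68 mm outside, 58 mm inside, rim 12 mm high, inner floor 4 mm above the worktop. Origin at the centre of its underside.
- green_carton: slim white and green carton, 22 x 23 x 72 mm high. Stands loose and upright on the worktop and must stay where it is. Origin at the centre of its underside.
- crimson_carton: white and crimson carton, 32 x 46 x 88 mm high. Stands loose and upright on the worktop and must stay where it is. Origin at the centre of its underside.
There are look-alikes about, which are no part of the job. Leave any purple look-alike of the blue_bottle alone.

How it is judged:
On the way:
1. the wire hold-down is swung back past 1.4 rad while the brown bottle still stands in the mixer (value of joint bail above 1.4 rad and horizontal distance between brown_bottle and mixer below 0.03 m and angle between brown_bottle's own z axis and vertical below 0.2 rad), for 0.2 s.
At the end, for the whole second after the job is handed in: each bottle stands still and upright (within 0.1 rad) on the floor of the coaster of its own colour, inside the rim (axis within 16 mm of the coaster's centre) (horizontal distance between brown_bottle and coaster_brown below 0.016 m and z of brown_bottle in the frame of coaster_brown below 0.008 m and angle between each of brown_bottle, red_bottle, blue_bottle's own z axis and vertical below 0.1 rad and linear speed of each of brown_bottle, red_bottle, blue_bottle below 0.02 m/s and horizontal distance between red_bottle and coaster_red below 0.016 m and z of red_bottle in the frame of coaster_red below 0.008 m and horizontal distance between blue_bottle and coaster_blue below 0.016 m and z of blue_bottle in the frame of coaster_blue below 0.008 m); the robot touches nothing.
It fails at once if a bottle is tipped over (tilted more than 0.8 rad) (angle between any of brown_bottle, red_bottle, blue_bottle's own z axis and vertical above 0.8 rad).
It fails at once if a carton is shifted by more than 20 mm or tipped (distance of any of green_carton, crimson_carton from where it was at the start of the episode above 0.02 m or angle between any of green_carton, crimson_carton's own z axis and vertical above 0.4 rad).
It also fails if it takes over 104 s, if anything falls off the work surface, if the arm or the gripper's body presses on something with over 40 N, if the wrist force passes 120 N, or if a joint passes its speed limit or range.

## Working session

There is one attempt and no reset: what is moved stays moved. The work goes in short steps, Python scripts to look and compute and a tool call to move; the robot and the scene stay as the last step left them, time stands still between calls to the robot, and variables do not carry over. Pictures are saved under pics/ and viewed, at most 14 in all, crops included, and the job is handed in when it is done.

Besides the shell and the picture viewer there is one more tool, called after "Request:" as a command line: name --argument value ..., lists and objects as JSON in quotes. step_arm: Moves the arm, as the interface text tells. Its arguments: {"type":"object","properties":{"increments":{"type":"array"},"claw":{"type":"number"}},"required":["increments"]}

```bash
mkdir -p pics
cat > h.py <<'E'
import numpy as np, cv2
from rig import manip, vision, nets
from scipy.spatial.transform import Rotation as R
def snap(c):
    return vision.camera(c)
def ray(cal,px):
    f=192/np.tan(np.radians(cal["fov_y"])/2)
    d=np.array([(px[0]-cal["cx"])/f,-(px[1]-cal["cy"])/f,-1])
    r=np.array(cal["rotation"]); 
    if r.shape!=(3,3): r=R.from_rotvec(r).as_matrix()
    return np.array(cal["eye"]),r@d
def onz(cal,px,z):
    e,d=ray(cal,px); return e+d*(z-e[2])/d[2]
def proj(cal,p):
    r=np.array(cal["rotation"])
    if r.shape!=(3,3): r=R.from_rotvec(r).as_matrix()
    f=192/np.tan(np.radians(cal["fov_y"])/2)
    q=r.T@(np.array(p)-np.array(cal["eye"])); return np.array([cal["cx"]+f*q[0]/-q[2],cal["cy"]-f*q[1]/-q[2]])
E
python3 - <<'E'
from h import *
np.set_printoptions(precision=4,suppress=True)
print(manip.get_obs())
for c in ["top","scene"]:
    im=snap(c); cv2.imwrite(f"pics/{c}0.png",cv2.resize(im[:,:,::-1],(800,600),interpolation=cv2.INTER_CUBIC))
    cal=vision.get_calibration(c); print(c,cal)
    for n in ["mixer","bail","brown_bottle","red_bottle","blue_bottle","coaster_brown","coaster_red","coaster_blue","green_carton","crimson_carton"]:
        for d in nets.tip_of(n,c)[:4]: print(n,np.round(d["position"],1),round(d["conf"],2),onz(cal,d["position"],0.024 if n=="brown_bottle" else 0.0))
E
```

```text
{'clock': 0.0, 'joint_pos': array([-1.3443,  0.0528,  1.4018,  0.    ,  1.6886, -0.0703]), 'qvel': array([ 0.0003, -0.0008,  0.0002, -0.0001, -0.0013, -0.0005]), 'tau': array([  0.    , -38.1667, -36.019 ,  -0.0001,   0.0061,   0.    ]), 'eef_pos': array([ 0.1536, -0.502 ,  0.4039]), 'ee_rot': array([-3.1055, -0.4643,  0.0002]), 'force': array([ 0.1305, -0.7965, -0.122 ]), 'moment': array([-0.0053, -0.019 , -0.0556]), 'grasp_force': 0.0, 'grip_width': 0.08530918656457559}
top {'fov_y': 51.80997267452422, 'cx': 251.10415060246237, 'cy': 192.09709876524994, 'eye': array([0.323 , 0.1655, 1.0602]), 'rotation': array([ 0.1211, -0.1493, -1.5775])}
mixer [332.6 194.6] 0.89 [ 0.4979 -0.077   0.    ]
mixer [159.2 211.2] 0.67 [0.4572 0.3931 0.    ]
mixer [275.8 207.5] 0.2 [0.464 0.079 0.   ]Traceback (most recent call last):
  File "<stdin>", line 8, in <module>
ValueError: it knows: blue_bottle, brown_bottle, coaster_blue, coaster_brown, coaster_red, crimson_carton, green_carton, mixer, red_bottle
```

Run:
```python
from h import *
np.set_printoptions(precision=4,suppress=True)
for c in ["top","scene"]:
    im=snap(c); cv2.imwrite(f"pics/{c}0.png",cv2.resize(im[:,:,::-1],(800,600),interpolation=cv2.INTER_CUBIC))
    cal=vision.get_calibration(c); print(c,cal)
    for n in ["mixer","brown_bottle","red_bottle","blue_bottle","coaster_brown","coaster_red","coaster_blue","green_carton","crimson_carton"]:
        for d in nets.tip_of(n,c)[:4]: print(n,np.round(d["position"],1),round(d["conf"],2),onz(cal,d["position"],0.024 if n=="brown_bottle" else 0.0))
```

```text
top {'fov_y': 51.80997267452422, 'cx': 251.10415060246237, 'cy': 192.09709876524994, 'eye': array([0.323 , 0.1655, 1.0602]), 'rotation': array([ 0.1211, -0.1493, -1.5775])}
mixer [334.8 196.3] 0.75 [ 0.4932 -0.0828  0.    ]
mixer [159.1 209.7] 0.69 [0.4613 0.3935 0.    ]
brown_bottle [334.5 192.8] 0.62 [ 0.4988 -0.0769  0.024 ]
brown_bottle [249.7 172.2] 0.49 [0.5571 0.1489 0.024 ]
red_bottle [177.2 175.6] 0.58 [0.5547 0.3468 0.    ]
blue_bottle [287.2 180.4] 0.54 [0.5386 0.046  0.    ]
blue_bottle [277.4 206. ] 0.44 [0.4681 0.0745 0.    ]
coaster_brown [218.1 174.9] 0.61 [0.5557 0.2351 0.    ]
coaster_red [158.2 212.5] 0.79 [0.4537 0.3957 0.    ]
coaster_red [190.2 208.1] 0.37 [0.4648 0.3101 0.    ]
coaster_blue [252.8 170.4] 0.75 [0.5675 0.1399 0.    ]
crimson_carton [229.8 210.4] 0.8 [0.4574 0.2034 0.    ]
crimson_carton [331.3 196.4] 0.56 [ 0.493  -0.0732  0.    ]
scene {'fov_y': 45.956869232804685, 'cx': 254.78472256210674, 'cy': 188.0893462926891, 'eye': array([-0.1903,  0.6156,  0.5108]), 'rotation': array([ 0.6166, -1.143 , -1.8594])}
mixer [347.  196.3] 0.69 [ 0.499  -0.0745  0.    ]
brown_bottle [350.2 188.1] 0.95 [ 0.4937 -0.0761  0.024 ]
red_bottle [171.1 233.6] 0.93 [0.5541 0.3488 0.    ]
red_bottle [342.4 198.1] 0.45 [ 0.4975 -0.0589  0.    ]
blue_bottle [304.1 221.5] 0.64 [0.4578 0.0838 0.    ]
blue_bottle [297.1 199. ] 0.64 [0.5466 0.0376 0.    ]
coaster_brown [215.4 219.9] 0.74 [0.5573 0.2464 0.    ]
coaster_red [165.4 263.4] 0.58 [0.4663 0.3956 0.    ]
coaster_blue [257.2 207.6] 0.54 [0.5582 0.1404 0.    ]
green_carton [211.  249.1] 0.77 [0.4653 0.3027 0.    ]
crimson_carton [259.6 235.4] 0.67 [0.4594 0.1956 0.    ]
```

View pics/top0.png

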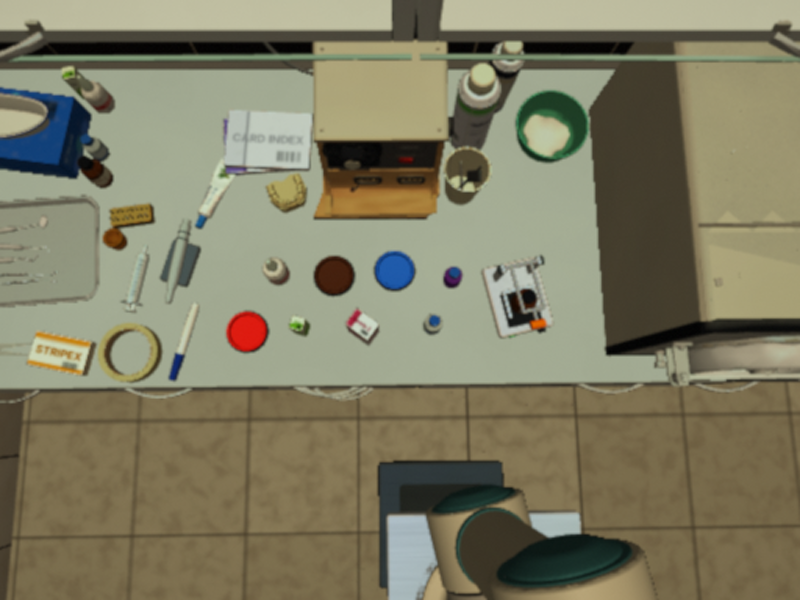

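View pics/scene0.png

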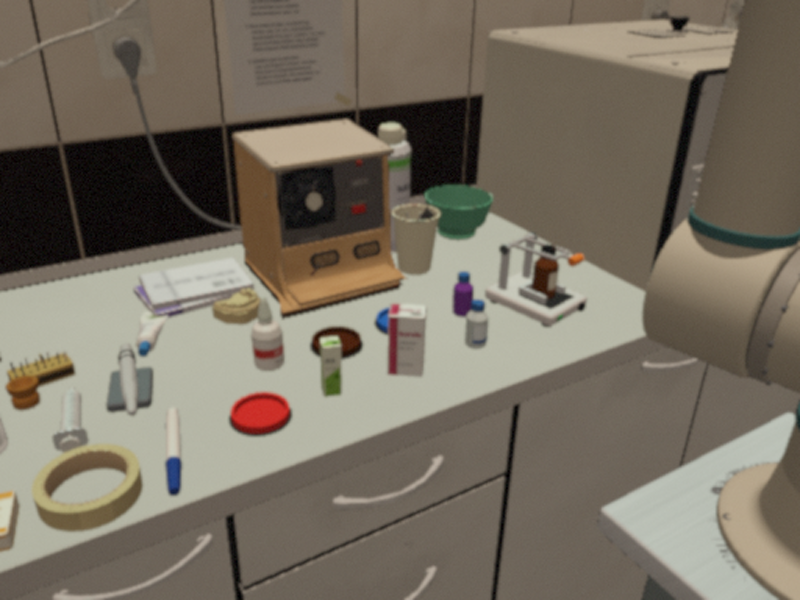

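Top view (800x600 scale): the mixer is at (517,297) with its orange grip at (540,325). Coasters are brown (334,275), blue (394,270) and red (247,331). The cartons are at (299,325) and (362,325).
Candidates:
- **Blue-capped bottle:** pale one at (433,323), or the purple look-alike at (453,276). I choose the pale one.
- **Red bottle:** white one at (275,270), or those by the tissue box at (90,90) and (95,145). I choose (275,270).
- **Brown bottle:** the one in the mixer at (522,300), or the ones at (95,170) and the jar at (114,238). I choose the mixer one.
- **Red disc:** coaster at (247,331), unlike the tape ring at (128,352).

```bash
cat >> h.py <<'E'
def blob(im,lo,hi,box,biggest=True):
    hsv=cv2.cvtColor(im,cv2.COLOR_RGB2HSV); m=cv2.inRange(hsv,np.array(lo),np.array(hi))
    z=np.zeros_like(m); x0,y0,x1,y1=box; z[y0:y1,x0:x1]=m[y0:y1,x0:x1]
    n,l,s,c=cv2.connectedComponentsWithStats(z)
    if n<2: return None
    i=1+np.argmax(s[1:,4]); return c[i],s[i],l==i
def tri(rs):
    A=np.zeros((3,3));b=np.zeros(3)
    for e,d in rs:
        d=d/np.linalg.norm(d);P=np.eye(3)-np.outer(d,d);A+=P;b+=P@e
    return np.linalg.solve(A,b)
E
python3 - <<'E'
from h import *
np.set_printoptions(precision=4,suppress=True)
o=manip.get_obs(); Rt=R.from_rotvec(o["ee_rot"]).as_matrix(); print(Rt)
cw=vision.get_calibration("wrist"); rw=np.array(cw["rotation"]); rw=R.from_rotvec(rw).as_matrix() if rw.shape!=(3,3) else rw
print("cam in tool",Rt.T@(np.array(cw["eye"])-o["eef_pos"]),Rt.T@rw,cw["fov_y"],cw["cx"],cw["cy"])
T=snap("top");S=snap("scene");ct=vision.get_calibration("top");cs=vision.get_calibration("scene")
f=1/1.5625
a=blob(T,(5,150,150),(20,255,255),(335,195,360,220));b=blob(S,(5,150,150),(20,255,255),(355,155,380,175))
print("grip",a[:2],b[:2],tri([ray(ct,a[0]),ray(cs,b[0])]),onz(ct,a[0],.0925),onz(cs,b[0],.0925))
for n,lo,hi,bx in [("red",(0,180,100),(10,255,255),(140,195,176,230)),("blue",(100,120,60),(120,255,255),(235,158,270,188)),("brown",(0,60,20),(20,255,110),(198,160,230,192))]:
    q=blob(T,lo,hi,bx); e=cv2.fitEllipse(np.argwhere(q[2])[:,::-1].astype(np.float32)); r=q[1]
    print(n,q[0],r,"->",onz(ct,q[0],.010))
cv2.imwrite("pics/crop1.png",cv2.resize(np.hstack([T[150:230,260:370],S[130:230,280:390][:80]])[:,:,::-1],(800,290),interpolation=cv2.INTER_CUBIC))
E
```

```text
[[ 0.9563  0.2924  0.    ]
 [ 0.2924 -0.9563 -0.0002]
 [-0.      0.0002 -1.    ]]
cam in tool [0.0741 0.0021 0.0314] [[ 0.0002  0.9589  0.2839]
 [ 1.     -0.0004  0.0004]
 [ 0.0005  0.2839 -0.9589]] 60.53385687285904 252.84268670522692 190.10249749321275
grip (array([344.2093, 206.8372]), array([340, 204,  10,   7,  43], dtype=int32)) (array([369.0333, 164.6667]), array([365, 162,   8,   6,  30], dtype=int32)) [ 0.4508 -0.081   0.1006] [ 0.4517 -0.0833  0.0925] [ 0.4636 -0.0945  0.0925]
red [157.5357 211.8532] [145 200  26  25 504] -> [0.4542 0.3953 0.01  ]
blue [252.1146 172.5771] [240 161  25  24 480] -> [0.5591 0.1421 0.01  ]
brown [213.3083 175.7688] [201 164  25  25 493] -> [0.5512 0.2474 0.01  ]
```

View pics/crop1.png

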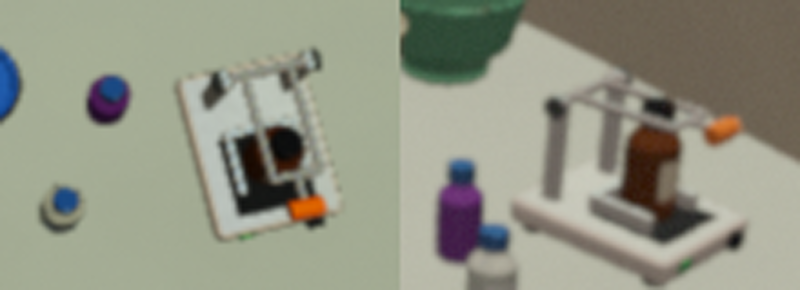

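The crop shows the pale blue-capped bottle at (62,208), the purple look-alike at (108,97), and the orange grip on the mixer at (307,208). Next I move over the mixer.

Request:
step_arm --increments '[0.497,-0.348,0,0,0,0,0.497,-0.348,0,0,0,0,0.497,-0.348,0,0,0,0,0.497,-0.348,0,0,0,0,0.497,-0.348,0,0,0,0]'

```text
clock: 1.62
eef_pos: [0.2675, -0.3555, 0.4051]
ee_rot: [3.106, 0.469, 0.002]
force: [0.1, -0.8, -1.1]
grip_width: 0.0852
grasp_force: 0.0
```

Request:
step_arm --increments '[0.497,-0.348,0,0,0,0,0.497,-0.348,0,0,0,0,0.497,-0.348,0,0,0,0,0.497,-0.348,0,0,0,0,0.497,-0.348,0,0,0,0]'

```text
clock: 2.03
eef_pos: [0.3783, -0.213, 0.4051]
ee_rot: [3.106, 0.464, -0.002]
force: [0.8, -0.6, 0.0]
grip_width: 0.0856
grasp_force: 0.0
```

Request:
step_arm --increments '[0.497,-0.348,0,0,0,0,0.497,-0.348,0,0,0,0,0.497,-0.348,0,0,0,0,0.497,-0.348,0,0,0,0,0.497,-0.348,0,0,0,0]'

```text
clock: 2.45
eef_pos: [0.4915, -0.0681, 0.4045]
ee_rot: [-3.105, -0.47, -0.001]
force: [-0.7, 0.1, -1.2]
grip_width: 0.0854
grasp_force: 0.0
```

Request:
step_arm --increments '[0,0,0,0,0,0,0,0,0,0,0,0]'

```text
clock: 2.62
eef_pos: [0.49, -0.0711, 0.4044]
ee_rot: [3.106, 0.468, -0.001]
force: [-0.4, -0.4, 0.2]
grip_width: 0.0852
grasp_force: 0.0
```

Run:
```python
from h import *
np.set_printoptions(precision=4,suppress=True)
o=manip.get_obs(); print(o["clock"],o["eef_pos"],o["ee_rot"],o["joint_pos"])
cal=vision.get_calibration("wrist"); im=snap("wrist")
cv2.imwrite("pics/w1.png",cv2.resize(im[:,:,::-1],(800,600),interpolation=cv2.INTER_CUBIC))
a=blob(im,(5,150,120),(20,255,255),(0,0,512,384)); print(a[:2],onz(cal,a[0],.0925))
for n in["mixer","brown_bottle"]:
    for d in nets.tip_of(n,"wrist")[:2]: print(n,d,onz(cal,d["position"],0.024 if n[0]=="b" else 0))
```

```text
2.6167 [ 0.49   -0.0711  0.4044] [ 3.1065  0.4675 -0.0012] [-0.2186 -0.0324  1.4865 -0.0004  1.6882  1.0534]
(array([250.7729, 222.2576]), array([239, 215,  25,  15, 295], dtype=int32)) [ 0.4518 -0.083   0.0925]
mixer {'position': [255.7, 153.4], 'conf': 0.59} [ 0.4984 -0.074   0.    ]
brown_bottle {'position': [255.4, 156.6], 'conf': 0.78} [ 0.499  -0.0732  0.024 ]
```

View pics/w1.png

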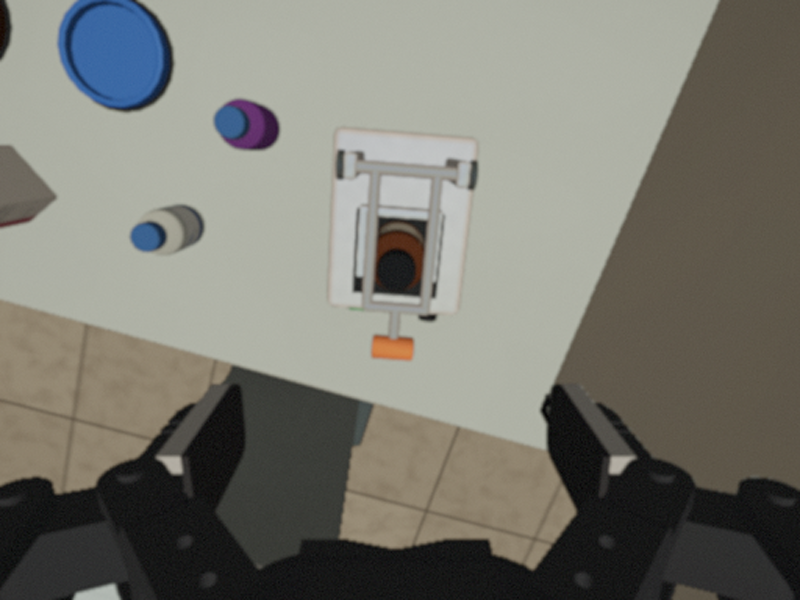

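The wrist picture (800 px) shows the roller grip at (392,347), the hinge at (406,170) and the bottle cap at (397,268). The mixer yaw is about 0.215 rad, so I turn the tool by 0.08 and descend to the grip.

Request:
step_arm --increments '[-0.133,0,0,0,0,0.026,-0.133,0,0.2,0,0,0.026,-0.133,0,0.34,0,0,0.026,-0.133,0,0.44,0,0,0.026,-0.133,0,0.523,0,0,0.026]' --claw 60

```text
clock: 3.18
eef_pos: [0.45, -0.0843, 0.2451]
ee_rot: [-3.124, -0.334, 0.002]
force: [0.1, -0.3, -0.6]
grip_width: 0.0512
grasp_force: 0.0
```

Request:
step_arm --increments '[0,0,0,0,0,0,0,0,0,0,0,0]'

```text
clock: 3.35
eef_pos: [0.451, -0.0841, 0.2475]
ee_rot: [-3.123, -0.335, 0.004]
force: [0.2, -0.8, 1.1]
grip_width: 0.0514
grasp_force: 0.0
```

Run:
```python
from h import *
np.set_printoptions(precision=4,suppress=True)
o=manip.get_obs(); Rt=R.from_rotvec(o["ee_rot"]).as_matrix()
cal=vision.get_calibration("wrist"); im=snap("wrist")
cv2.imwrite("pics/w2.png",cv2.resize(im[:,:,::-1],(800,600),interpolation=cv2.INTER_CUBIC))
a=blob(im,(5,150,120),(20,255,255),(0,0,512,384)); g=onz(cal,a[0],.0925); print(o["eef_pos"],o["force"],a[:2],g,Rt.T@(g-o["eef_pos"]))
```

```text
[ 0.451  -0.0841  0.2475] [ 0.1989 -0.8056  1.1205] (array([245.768 , 274.3837]), array([ 217,  258,   59,   32, 1720], dtype=int32)) [ 0.4507 -0.0828  0.0925] [ 0.0004 -0.0011  0.155 ]
```

View pics/w2.png

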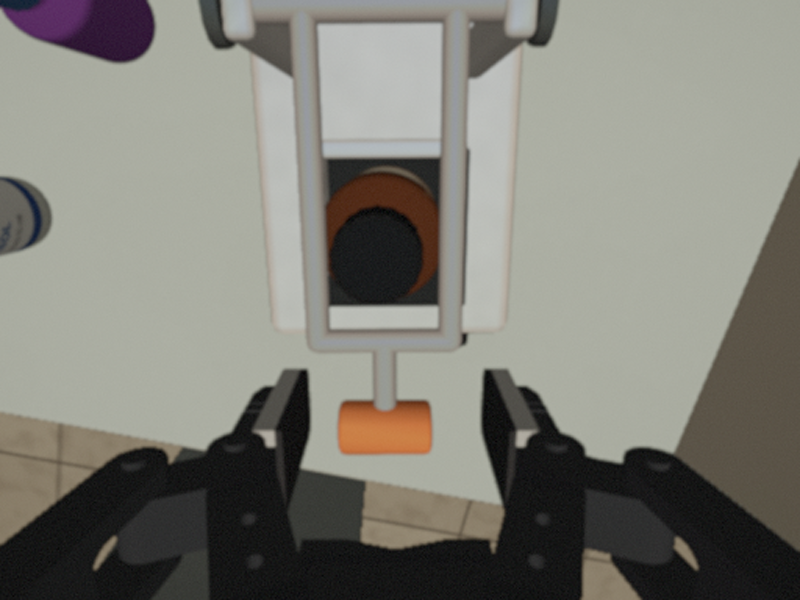

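The roller sits at (386,428), level and between the pads, whose mid-point is at about column 395. I shift 1 mm, close and swing.

Request:
step_arm --increments '[0,-0.004,0,0,0,0,0,-0.004,0,0,0,0,0,-0.004,0,0,0,0,0,-0.004,0,0,0,0,0,-0.004,0,0,0,0]' --claw 0

```text
clock: 3.82
eef_pos: [0.4518, -0.0814, 0.2495]
ee_rot: [-3.122, -0.338, -0.005]
force: [0.3, 5.7, 1.3]
grip_width: 0.0226
grasp_force: 58.6
```

Request:
step_arm --increments '[0,0,0,0,0,0,0,0,0,0,0,0,0,0,0,0,0,0]'

```text
clock: 4.07
eef_pos: [0.4518, -0.0815, 0.2495]
ee_rot: [-3.122, -0.338, -0.005]
force: [-0.1, 6.3, 1.4]
grip_width: 0.0225
grasp_force: 58.6
```

Request:
step_arm --increments '[0.0057,0,-0.0613,0,0,0,0.0227,0,-0.1207,0,0,0,0.05,0,-0.1757,0,0,0,0.0873,0,-0.2247,0,0,0,0.1327,0,-0.2663,0,0,0]'

```text
clock: 4.48
eef_pos: [0.49, -0.0729, 0.3286]
ee_rot: [-3.121, -0.338, 0.002]
force: [0.9, 5.4, -9.8]
grip_width: 0.0225
grasp_force: 59.2
```

Request:
step_arm --increments '[0.0523,0,-0.0323,0,0,0,0.11,0,-0.0543,0,0,0,0.1703,0,-0.0657,0,0,0,0.232,0,-0.0657,0,0,0,0.2927,0,-0.054,0,0,0]'

```text
clock: 4.9
eef_pos: [0.5765, -0.0536, 0.3461]
ee_rot: [-3.121, -0.339, -0.0]
force: [-6.0, 5.8, 1.0]
grip_width: 0.0218
grasp_force: 58.6
```

Request:
step_arm --increments '[0,0,0,0,0,0,0,0,0,0,0,0,0,0,0,0,0,0]'

```text
clock: 5.15
eef_pos: [0.5762, -0.0536, 0.3459]
ee_rot: [-3.121, -0.34, -0.003]
force: [-3.2, 6.8, 3.3]
grip_width: 0.0225
grasp_force: 59.2
```

Request:
step_arm --increments '[0,0,0,0,0,0,0,0,0,0,0,0,0,0,-0.08,0,0,0,0,0,-0.2,0,0,0,-0.13,0,-0.25,0,0,0]' --claw 75

```text
clock: 5.57
eef_pos: [0.5412, -0.063, 0.4221]
ee_rot: [3.122, 0.339, 0.008]
force: [-0.3, 0.4, 2.1]
grip_width: 0.0638
grasp_force: 0.0
```

Request:
step_arm --increments '[-0.14,0,0,0,0,0,-0.14,0,0,0,0,0,-0.14,0,0,0,0,0]'

```text
clock: 5.82
eef_pos: [0.4953, -0.0726, 0.42]
ee_rot: [3.123, 0.335, 0.003]
force: [0.2, 0.1, 0.5]
grip_width: 0.0642
grasp_force: 0.0
```

Run:
```python
from h import *
np.set_printoptions(precision=4,suppress=True)
o=manip.get_obs(); Rt=R.from_rotvec(o["ee_rot"]).as_matrix()
cal=vision.get_calibration("wrist"); im=snap("wrist")
cv2.imwrite("pics/w3.png",cv2.resize(im[:,:,::-1],(800,600),interpolation=cv2.INTER_CUBIC))
print(o["clock"],o["eef_pos"])
for n in["mixer","brown_bottle","blue_bottle"]:
    for d in nets.tip_of(n,"wrist")[:2]:
        g=onz(cal,d["position"],0.024 if n[1]=="r" else 0); print(n,d,g,Rt.T@(g-o["eef_pos"]))
hsv=cv2.cvtColor(im,cv2.COLOR_RGB2HSV)
x,y=map(int,proj(cal,[.4968,-.0733,.102])); print("cap proj",x,y)
b=blob(im,(0,0,0),(180,255,45),(x-25,y-25,x+25,y+25)); print(b[:2],onz(cal,b[0],.102))
```

```text
5.8167 [ 0.4953 -0.0726  0.42  ]
mixer {'position': [250.4, 155.0], 'conf': 0.62} [ 0.4988 -0.0713  0.    ] [ 0.0029 -0.0012  0.42  ]
brown_bottle {'position': [251.5, 157.5], 'conf': 0.93} [ 0.5006 -0.0723  0.024 ] [0.0045 0.0003 0.396 ]
blue_bottle {'position': [119.9, 154.0], 'conf': 0.83} [0.467  0.0811 0.    ] [ 0.0041 -0.1568  0.4198]
cap proj 251 178
(array([250.1037, 177.5511]), array([228, 163,  48,  25, 646], dtype=int32)) [ 0.497 -0.072  0.102]
```

View pics/w3.png

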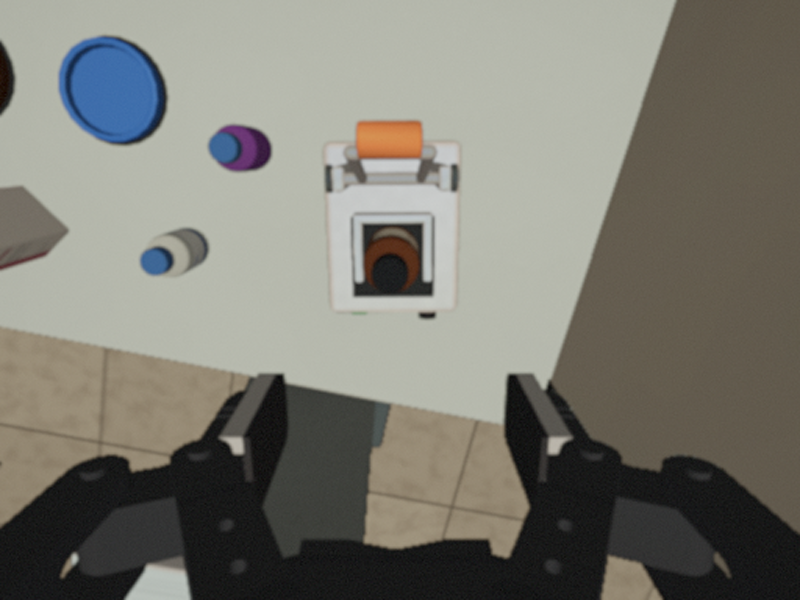

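The hold-down leans back, its roller at (389,138), and the bottle still stands, its cap at (390,272). I go down and grasp it.

Request:
step_arm --increments '[0.01,0,0.13,0,0,0,0.01,0,0.26,0,0,0,0.01,0,0.39,0,0,0,0.01,0,0.52,0,0,0,0.01,0,0.62,0,0,0]'

```text
clock: 6.43
eef_pos: [0.4999, -0.0713, 0.2293]
ee_rot: [-3.122, -0.338, 0.005]
force: [-0.1, 0.4, 0.4]
grip_width: 0.0642
grasp_force: 0.0
```

Request:
step_arm --increments '[0,0,0.033,0,0,0,0,0,0.033,0,0,0]'

```text
clock: 6.6
eef_pos: [0.4997, -0.0713, 0.2201]
ee_rot: [-3.122, -0.338, 0.009]
force: [1.2, 0.3, -0.2]
grip_width: 0.0639
grasp_force: 0.0
```

Request:
step_arm --increments '[0,0,0,0,0,0,0,0,0,0,0,0,0,0,0,0,0,0,0,0,0,0,0,0,0,0,0,0,0,0]' --claw 0

```text
clock: 7.02
eef_pos: [0.5008, -0.0718, 0.2259]
ee_rot: [3.122, 0.337, 0.008]
force: [-0.3, -0.4, 6.8]
grip_width: 0.0336
grasp_force: 59.9
```

Request:
step_arm --increments '[0,0,0,0,0,0,0,0,0,0,0,0]'

```text
clock: 7.18
eef_pos: [0.5008, -0.0718, 0.2259]
ee_rot: [3.122, 0.337, 0.008]
force: [-0.8, 0.1, 7.1]
grip_width: 0.034
grasp_force: 59.8
```

Request:
step_arm --increments '[0,0,-0.06,0,0,0,0,0,-0.15,0,0,0,0,0,-0.25,0,0,0,0,0,-0.35,0,0,0,0,0,-0.4,0,0,0]'

```text
clock: 7.6
eef_pos: [0.5001, -0.0716, 0.3486]
ee_rot: [3.121, 0.337, 0.011]
force: [-0.2, 0.6, -0.1]
grip_width: 0.0336
grasp_force: 59.9
```

Request:
step_arm --increments '[0.01,-0.06,0,0,0,0,0.03,-0.15,0,0,0,0,0.05,-0.25,0,0,0,0,0.08,-0.37,0,0,0,0,0.105,-0.49,0,0,0,0]'

```text
clock: 8.02
eef_pos: [0.4991, 0.08, 0.3444]
ee_rot: [3.123, 0.335, 0.004]
force: [0.8, 1.2, 0.1]
grip_width: 0.0339
grasp_force: 59.9
```

Request:
step_arm --increments '[0.03,-0.12,0,0,0,0,0.055,-0.24,0,0,0,0,0.08,-0.36,0,0,0,0,0.1,-0.45,0,0,0,0,0.11,-0.5,0,0,0,0]'

```text
clock: 8.43
eef_pos: [0.4989, 0.2353, 0.3443]
ee_rot: [-3.122, -0.341, -0.003]
force: [0.5, 0.7, -0.0]
grip_width: 0.0336
grasp_force: 59.9
```

Request:
step_arm --increments '[0,0,0,0,0,0,0,0,0,0,0,0]'

```text
clock: 8.6
eef_pos: [0.4994, 0.2328, 0.3438]
ee_rot: [3.123, 0.34, 0.002]
force: [0.1, -0.6, 0.2]
grip_width: 0.0337
grasp_force: 59.9
```

```bash
cat >> h.py <<'E'
def coaster(im,cal,lo,hi,guess,z=0.012):
    x,y=map(int,proj(cal,[*guess,.01])); 
    b=blob(im,lo,hi,(max(x-70,0),max(y-70,0),min(x+70,512),min(y+70,384)))
    m=b[2].astype(np.uint8); c=max(cv2.findContours(m,cv2.RETR_EXTERNAL,cv2.CHAIN_APPROX_NONE)[0],key=len)[:,0,:]
    P=np.array([onz(cal,p,z)[:2] for p in c])
    from scipy.optimize import least_squares
    s=least_squares(lambda q:np.hypot(P[:,0]-q[0],P[:,1]-q[1])-.034,P.mean(0),loss="soft_l1",f_scale=.001)
    return s.x,np.median(np.abs(s.fun)),b[1]
BR=((0,60,15),(20,255,130));BL=((100,120,60),(120,255,255));RD=((0,180,100),(10,255,255))
E
python3 - <<'E'
from h import *
np.set_printoptions(precision=4,suppress=True)
o=manip.get_obs(); Rt=R.from_rotvec(o["ee_rot"]).as_matrix()
cal=vision.get_calibration("wrist"); im=snap("wrist")
cv2.imwrite("pics/w4.png",cv2.resize(im[:,:,::-1],(800,600),interpolation=cv2.INTER_CUBIC))
print(o["clock"],o["eef_pos"],o["ee_rot"],o["grip_width"])
for n,(c,g) in {"brown":(BR,(.553,.245)),"blue":(BL,(.559,.142))}.items():
    try:
        q=coaster(im,cal,*c,g); print(n,q, Rt.T@(np.array([*q[0],0])-o["eef_pos"]))
    except Exception as e: print(n,e)
for n in["coaster_brown","coaster_blue","red_bottle","coaster_red"]:
    for d in nets.tip_of(n,"wrist")[:2]:
        g=onz(cal,d["position"],0); print(n,d,g)
E
```

```text
8.6 [0.4994 0.2328 0.3438] [3.1231 0.3397 0.0021] 0.03368697783512207
brown (array([0.5548, 0.2471]), np.float64(0.0008842135119098045), array([ 211,   74,   76,   77, 4566], dtype=int32)) [ 0.0568 -0.0021  0.3439]
blue (array([0.5628, 0.1437]), np.float64(0.0007269131933631337), array([ 325,   91,   76,   75, 4416], dtype=int32)) [0.0423 0.1006 0.3439]
coaster_brown {'position': [248.6, 111.6], 'conf': 0.77} [0.5555 0.2473 0.    ]
coaster_blue {'position': [357.8, 130.4], 'conf': 0.91} [0.5608 0.1434 0.    ]
red_bottle {'position': [146.9, 86.5], 'conf': 0.64} [0.5573 0.342  0.    ]
red_bottle {'position': [79.7, 178.8], 'conf': 0.16} [0.4571 0.3954 0.    ]
coaster_red {'position': [82.1, 176.8], 'conf': 0.57} [0.4597 0.3933 0.    ]
```

View pics/w4.png

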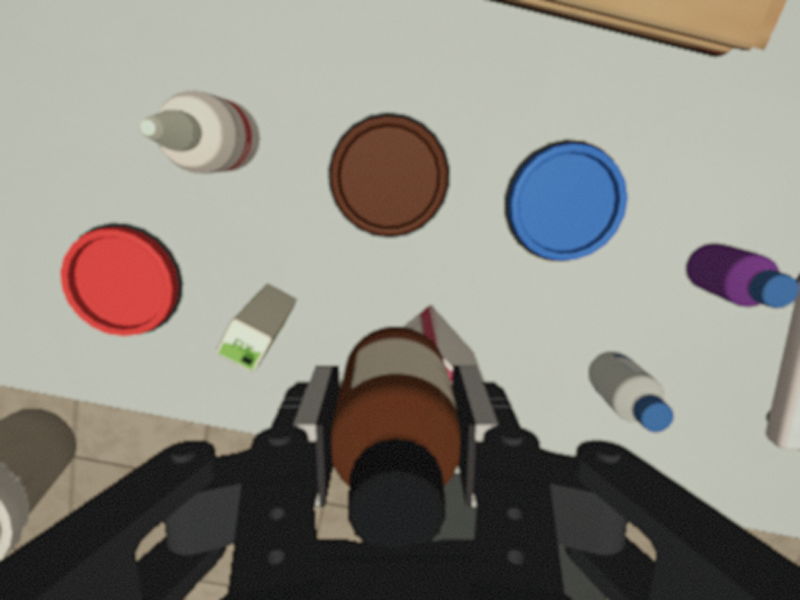

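Wrist picture (800 px): the brown coaster is at (389,174), blue at (566,200), red at (122,280). The red bottle is at (205,130), the blue bottle at (630,390), and the brown bottle is held upright. I place it now.

Request:
step_arm --increments '[0.09,-0.003,0,0,0,0,0.187,-0.007,0,0,0,0,0.187,-0.007,0.1,0,0,0,0.187,-0.007,0.2,0,0,0,0.187,-0.007,0.3,0,0,0]'

```text
clock: 9.27
eef_pos: [0.5544, 0.2455, 0.2521]
ee_rot: [-3.123, -0.335, -0.002]
force: [0.9, -0.4, -0.8]
grip_width: 0.034
grasp_force: 59.9
```

Request:
step_arm --increments '[0,0,0.06,0,0,0,0,0,0.1,0,0,0,0,0,0.13,0,0,0,0,0,0.148,0,0,0,0,0,0.148,0,0,0]'

```text
clock: 9.68
eef_pos: [0.554, 0.2461, 0.2083]
ee_rot: [3.123, 0.337, -0.0]
force: [-0.2, -0.3, -1.0]
grip_width: 0.0339
grasp_force: 59.9
```

Request:
step_arm --increments '[0,0,0,0,0,0,0,0,0,0,0,0]'

```text
clock: 9.85
eef_pos: [0.5543, 0.2465, 0.2101]
ee_rot: [-3.123, -0.337, -0.004]
force: [0.2, -0.1, -0.5]
grip_width: 0.0332
grasp_force: 59.9
```

Request:
step_arm --increments '[0,0,0.006,0,0,0,0,0,0.012,0,0,0,0,0,0.012,0,0,0]'

```text
clock: 10.1
eef_pos: [0.5541, 0.2465, 0.2059]
ee_rot: [-3.123, -0.337, -0.003]
force: [-1.6, 0.1, 2.8]
grip_width: 0.0338
grasp_force: 60.2
```

Request:
step_arm --increments '[0,0,0,0,0,0,0,0,0,0,0,0,0,0,0,0,0,0,0,0,0,0,0,0]' --claw 70

```text
clock: 10.43
eef_pos: [0.5538, 0.2463, 0.2047]
ee_rot: [3.123, 0.337, -0.0]
force: [-0.7, 0.1, 0.5]
grip_width: 0.0598
grasp_force: 0.0
```

Request:
step_arm --increments '[0,0,-0.08,0,0,0,0,0,-0.2,0,0,0,0,0,-0.32,0,0,0,0,0,-0.44,0,0,0,0,0,-0.46,0,0,0]'

```text
clock: 10.85
eef_pos: [0.5543, 0.2465, 0.351]
ee_rot: [-3.121, -0.337, -0.018]
force: [-0.7, 0.8, 1.7]
grip_width: 0.0598
grasp_force: 0.0
```

Run:
```python
from h import *
np.set_printoptions(precision=4,suppress=True)
o=manip.get_obs(); Rt=R.from_rotvec(o["ee_rot"]).as_matrix()
cal=vision.get_calibration("wrist"); im=snap("wrist")
cv2.imwrite("pics/w5.png",cv2.resize(im[:,:,::-1],(800,600),interpolation=cv2.INTER_CUBIC))
print(o["clock"],o["eef_pos"],o["ee_rot"],o["joint_pos"])
for n,(c,g) in {"brown":(BR,(.553,.245)),"blue":(BL,(.559,.142)),"red":(RD,(.458,.395))}.items():
    try: print(n,coaster(im,cal,*c,g))
    except Exception as e: print(n,e)
for n in["brown_bottle","red_bottle","blue_bottle","green_carton","crimson_carton"]:
    for d in nets.tip_of(n,"wrist")[:2]:
        g=onz(cal,d["position"],.004*(n[1]=="r")); print(n,d,g,Rt.T@(g-o["eef_pos"]))
```

```text
10.85 [0.5543 0.2465 0.351 ] [-3.1206 -0.337  -0.0177] [ 0.3576  0.2995  1.2299 -0.0001  1.6006  1.7133]
brown (array([0.5568, 0.2475]), np.float64(0.0013779718764683965), array([ 217,  141,   69,   68, 3137], dtype=int32))
blue (array([0.5638, 0.1436]), np.float64(0.0007125500660213786), array([ 323,  156,   69,   67, 3632], dtype=int32))
red (array([0.4596, 0.3935]), np.float64(0.0014134581002168828), array([  58,  205,   66,   60, 2872], dtype=int32))
brown_bottle {'position': [255.3, 180.6], 'conf': 0.86} [0.5499 0.2418 0.004 ] [-0.0093  0.0042  0.3469]
brown_bottle {'position': [355.0, 186.3], 'conf': 0.28} [0.5654 0.1435 0.004 ] [-0.0151  0.1035  0.3467]
red_bottle {'position': [156.6, 147.6], 'conf': 0.62} [0.5607 0.3429 0.    ] [ 0.0228 -0.0923  0.3514]
blue_bottle {'position': [383.2, 283.3], 'conf': 0.81} [0.4653 0.079  0.    ] [-0.1268  0.1452  0.3494]
blue_bottle {'position': [439.6, 221.6], 'conf': 0.81} [0.547  0.0449 0.    ] [-0.0542  0.1959  0.3501]
green_carton {'position': [180.9, 250.5], 'conf': 0.44} [0.4588 0.3021 0.004 ] [-0.0855 -0.0741  0.3462]
crimson_carton {'position': [278.5, 266.2], 'conf': 0.58} [0.463  0.1972 0.004 ] [-0.1037  0.0293  0.3458]
```

View pics/w5.png

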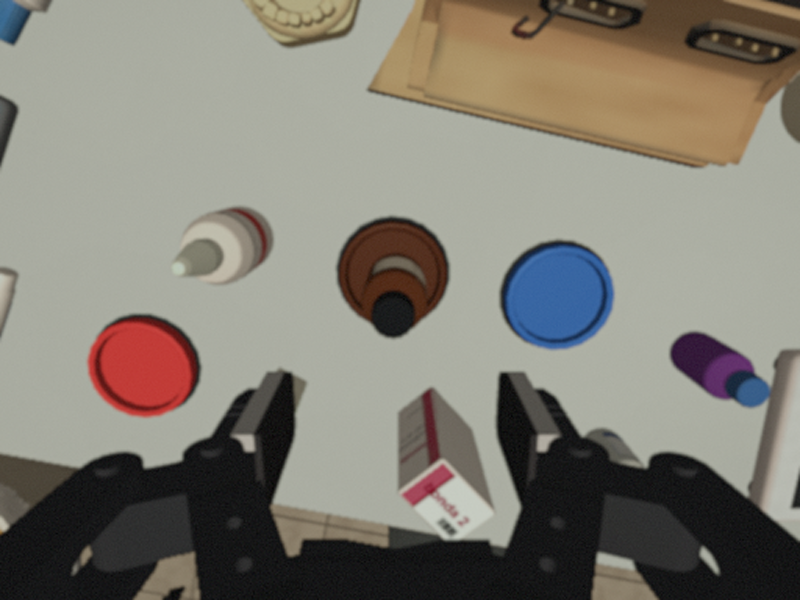

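Brown stands in its coaster, its cap at (393,314). Now I go over the red bottle at (220,250).

Request:
step_arm --increments '[0.025,-0.1,0,0,0,0,0.055,-0.22,0,0,0,0,0.079,-0.319,0,0,0,0,0.079,-0.319,0,0,0,0,0.079,-0.319,0,0,0,0]' --claw 80

```text
clock: 11.57
eef_pos: [0.5561, 0.3462, 0.3404]
ee_rot: [3.121, 0.341, -0.005]
force: [-0.6, -0.5, 1.0]
grip_width: 0.0686
grasp_force: 0.0
```

Run:
```python
from h import *
np.set_printoptions(precision=4,suppress=True)
o=manip.get_obs(); Rt=R.from_rotvec(o["ee_rot"]).as_matrix()
cal=vision.get_calibration("wrist"); im=snap("wrist")
print(o["clock"],o["eef_pos"],o["ee_rot"])
for n in["red_bottle","coaster_red"]:
    for d in nets.tip_of(n,"wrist")[:2]:
        g=onz(cal,d["position"],0); print(n,d,g,Rt.T@(g-o["eef_pos"]))
print(coaster(im,cal,*RD,(.459,.394)))
x,y=map(int,proj(cal,[.557,.345,.04]));print(x,y)
g=proj(cal,[.557,.345,.066]);t=proj(cal,[.557,.345,.098]);b=proj(cal,[.557,.345,0])
for p,c in((g,(0,255,0)),(t,(255,0,0)),(b,(255,255,0))): cv2.circle(im,tuple(map(int,p)),2,c,-1)
cv2.imwrite("pics/w6.png",cv2.resize(im[y-75:y+75,x-100:x+100,::-1],(800,600),interpolation=cv2.INTER_CUBIC))
```

```text
11.5667 [0.5561 0.3462 0.3404] [ 3.1214  0.3408 -0.0053]
red_bottle {'position': [252.5, 171.3], 'conf': 0.55} [0.557  0.3445 0.    ] [0.0017 0.0015 0.3404]
coaster_red {'position': [185.8, 251.3], 'conf': 0.98} [0.4589 0.3936 0.    ] [-0.0835 -0.0677  0.3406]
(array([0.4592, 0.3937]), np.float64(0.0025132624885982995), array([ 151,  226,   65,   59, 2002], dtype=int32))
251 182
```

View pics/w6.png

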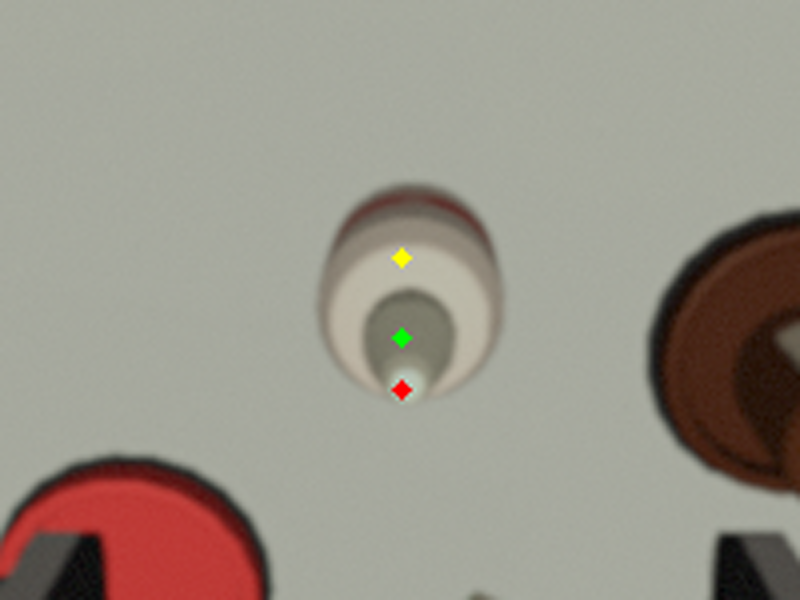

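The projected axis (tip at (402,390)) matches the bottle's tip at (407,383) within 2 mm. I grasp it.

Request:
step_arm --increments '[0.005,0.007,0,0,0,0,0.005,0.007,0.13,0,0,0,0.005,0.007,0.26,0,0,0,0.005,0.007,0.36,0,0,0,0.005,0.007,0.43,0,0,0]'

```text
clock: 12.13
eef_pos: [0.5581, 0.3415, 0.21]
ee_rot: [3.122, 0.335, -0.007]
force: [0.3, 1.1, -0.5]
grip_width: 0.0683
grasp_force: 0.0
```

Request:
step_arm --increments '[0,0,0.015,0,0,0,0,0,0.015,0,0,0]'

```text
clock: 12.3
eef_pos: [0.5585, 0.3421, 0.2079]
ee_rot: [3.122, 0.335, -0.005]
force: [-0.5, -0.1, 0.8]
grip_width: 0.0681
grasp_force: 0.0
```

Request:
step_arm --increments '[0,0,0,0,0,0,0,0,0,0,0,0,0,0,0,0,0,0,0,0,0,0,0,0,0,0,0,0,0,0]' --claw 0

```text
clock: 12.72
eef_pos: [0.5592, 0.3434, 0.2126]
ee_rot: [-3.122, -0.337, -0.007]
force: [-0.4, -1.1, 6.7]
grip_width: 0.0359
grasp_force: 59.5
```

Request:
step_arm --increments '[0,0,0,0,0,0,0,0,0,0,0,0]'

```text
clock: 12.88
eef_pos: [0.5591, 0.3434, 0.2126]
ee_rot: [-3.122, -0.337, -0.007]
force: [-1.3, -1.4, 6.7]
grip_width: 0.0353
grasp_force: 59.5
```

Request:
step_arm --increments '[0,0,-0.06,0,0,0,0,0,-0.15,0,0,0,0,0,-0.25,0,0,0,0,0,-0.33,0,0,0,0,0,-0.37,0,0,0]'

```text
clock: 13.3
eef_pos: [0.5587, 0.3433, 0.3259]
ee_rot: [-3.121, -0.337, -0.011]
force: [0.0, 0.0, -0.5]
grip_width: 0.0354
grasp_force: 60.2
```

Request:
step_arm --increments '[-0.05,-0.04,0,0,0,0,-0.13,-0.11,0,0,0,0,-0.22,-0.18,0,0,0,0,-0.28,-0.225,0,0,0,0,-0.29,-0.235,0,0,0,0]'

```text
clock: 13.72
eef_pos: [0.4555, 0.3951, 0.3203]
ee_rot: [-3.123, -0.342, 0.002]
force: [0.4, 0.4, -0.7]
grip_width: 0.0357
grasp_force: 60.2
```

Request:
step_arm --increments '[0,0,0,0,0,0,0,0,0,0,0,0]'

```text
clock: 13.88
eef_pos: [0.4588, 0.3933, 0.3204]
ee_rot: [3.123, 0.337, 0.001]
force: [1.1, 0.1, -0.3]
grip_width: 0.0356
grasp_force: 60.2
```

Run:
```python
from h import *
np.set_printoptions(precision=4,suppress=True)
o=manip.get_obs(); Rt=R.from_rotvec(o["ee_rot"]).as_matrix()
print(o["clock"],o["eef_pos"],o["ee_rot"],o["grip_width"])
cal=vision.get_calibration("wrist"); im=snap("wrist"); S=snap("scene"); cs=vision.get_calibration("scene")
p=o["eef_pos"]-[0,0,.2126]
for z in (0,.066,.098): 
    for c,i in((cal,im),(cs,S)): cv2.circle(i,tuple(map(int,proj(c,p+[0,0,z]))),1,(0,255,0),-1)
y=proj(cs,p+[0,0,.05]).astype(int); y=np.clip(y,[110,100],[400,280])
cr=cv2.resize(S[y[1]-80:y[1]+80,y[0]-110:y[0]+110],(400,291),interpolation=cv2.INTER_CUBIC)
cv2.imwrite("pics/w7.png",np.hstack([cv2.resize(im,(400,300),interpolation=cv2.INTER_AREA)[:291],cr])[:,:,::-1])
```

```text
13.8833 [0.4588 0.3933 0.3204] [3.1231 0.3374 0.0007] 0.03560999062371466
```

View pics/w7.png

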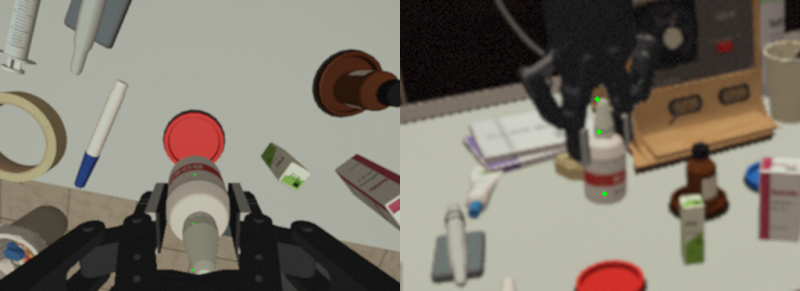

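The red bottle hangs upright over the red coaster: the wrist half shows the bottle at (200,210) and the coaster at (194,138). I lower it.

Request:
step_arm --increments '[0,0,0.08,0,0,0,0,0,0.18,0,0,0,0,0,0.26,0,0,0,0,0,0.31,0,0,0,0,0,0.335,0,0,0]'

```text
clock: 14.4
eef_pos: [0.4588, 0.3923, 0.2166]
ee_rot: [3.121, 0.335, -0.006]
force: [-0.1, -0.8, 10.1]
grip_width: 0.0359
grasp_force: 62.0
```

Request:
step_arm --increments '[0,0,0,0,0,0,0,0,0.006,0,0,0,0,0,0.006,0,0,0]'

```text
clock: 14.65
eef_pos: [0.4591, 0.3934, 0.219]
ee_rot: [-3.123, -0.336, -0.002]
force: [0.1, -0.3, -1.6]
grip_width: 0.0359
grasp_force: 60.2
```

Request:
step_arm --increments '[0,0,0.004,0,0,0,0,0,0.008,0,0,0,0,0,0.008,0,0,0]'

```text
clock: 14.9
eef_pos: [0.4587, 0.3936, 0.2167]
ee_rot: [-3.123, -0.337, -0.002]
force: [-0.5, 0.3, 1.5]
grip_width: 0.0358
grasp_force: 60.5
```

Request:
step_arm --increments '[0,0,0,0,0,0,0,0,0,0,0,0,0,0,0,0,0,0,0,0,0,0,0,0]' --claw 75

```text
clock: 15.23
eef_pos: [0.4584, 0.3935, 0.2156]
ee_rot: [3.123, 0.337, -0.0]
force: [0.3, -0.4, 0.1]
grip_width: 0.0639
grasp_force: 0.0
```

Request:
step_arm --increments '[0,0,-0.08,0,0,0,0,0,-0.2,0,0,0,0,0,-0.32,0,0,0,0,0,-0.44,0,0,0,0,0,-0.46,0,0,0]'

```text
clock: 15.65
eef_pos: [0.4587, 0.3937, 0.3618]
ee_rot: [-3.117, -0.337, -0.016]
force: [1.1, 0.1, 1.7]
grip_width: 0.064
grasp_force: 0.0
```

Request:
step_arm --increments '[-0.02,0.12,0,0,0,0,-0.05,0.25,0,0,0,0,-0.075,0.38,0,0,0,0,-0.102,0.513,0,0,0,0,-0.128,0.64,0,0,0,0]'

```text
clock: 16.07
eef_pos: [0.4615, 0.1959, 0.3535]
ee_rot: [3.123, 0.338, 0.0]
force: [0.8, 0.3, 0.4]
grip_width: 0.0641
grasp_force: 0.0
```

Request:
step_arm --increments '[-0.025,0.13,0,0,0,0,-0.05,0.25,0,0,0,0,-0.07,0.35,0,0,0,0,-0.076,0.386,0,0,0,0,-0.076,0.386,0,0,0,0]'

```text
clock: 16.48
eef_pos: [0.4644, 0.0778, 0.3538]
ee_rot: [3.124, 0.332, 0.001]
force: [0.2, 0.3, 0.6]
grip_width: 0.0638
grasp_force: 0.0
```

Request:
step_arm --increments '[0,0,0,0,0,0,0,0,0,0,0,0]'

```text
clock: 16.65
eef_pos: [0.4644, 0.0807, 0.3536]
ee_rot: [-3.123, -0.339, 0.0]
force: [-0.6, 0.4, 0.4]
grip_width: 0.064
grasp_force: 0.0
```

Run:
```python
from h import *
np.set_printoptions(precision=4,suppress=True)
o=manip.get_obs(); Rt=R.from_rotvec(o["ee_rot"]).as_matrix()
cal=vision.get_calibration("wrist"); im=snap("wrist")
print(o["clock"],o["eef_pos"],o["ee_rot"])
for n in["blue_bottle","coaster_blue","crimson_carton"]:
    for d in nets.tip_of(n,"wrist")[:2]:
        g=onz(cal,d["position"],0); print(n,d,g,Rt.T@(g-o["eef_pos"]))
try: print(coaster(im,cal,*BL,(.563,.1436)))
except Exception as e: print(e)
for z in (0,.054,.066): cv2.circle(im,tuple(map(int,proj(cal,[.464,.080,z]))),1,(0,255,0),-1)
cv2.imwrite("pics/w8.png",cv2.resize(im[:,:,::-1],(800,600),interpolation=cv2.INTER_CUBIC))
```

```text
16.65 [0.4644 0.0807 0.3536] [-3.1229 -0.3387  0.    ]
blue_bottle {'position': [251.6, 168.9], 'conf': 0.87} [0.4655 0.0805 0.    ] [0.001  0.0005 0.3536]
blue_bottle {'position': [306.9, 94.4], 'conf': 0.69} [0.5467 0.045  0.    ] [0.0727 0.0526 0.3536]
coaster_blue {'position': [209.1, 51.4], 'conf': 0.56} [0.5639 0.1415 0.    ] [ 0.1102 -0.038   0.3537]
crimson_carton {'position': [131.2, 151.9], 'conf': 0.7} [ 0.4567  0.2003 -0.    ] [ 0.0181 -0.1184  0.3537]
(array([0.5619, 0.1403]), np.float64(0.0008226503178820309), array([ 170,   10,   77,   83, 4987], dtype=int32))
```

View pics/w8.png

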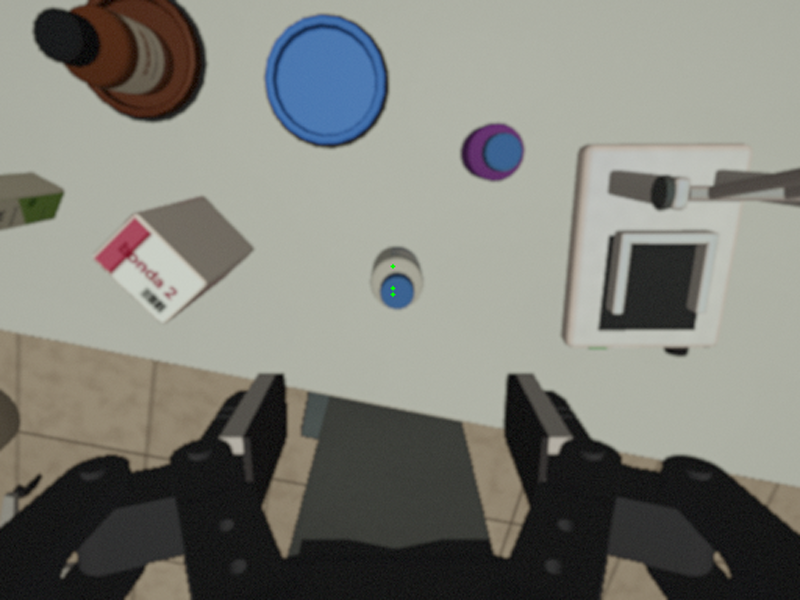

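The pale bottle is directly below, its cap at (396,291), which fits the projected axis. The purple one, at (493,152), is clear of the fingers.

Request:
step_arm --increments '[0,0.005,0.12,0,0,0,0,0.005,0.25,0,0,0,0,0.005,0.37,0,0,0,0,0.005,0.46,0,0,0,0,0.005,0.52,0,0,0]'

```text
clock: 17.27
eef_pos: [0.4636, 0.0788, 0.1944]
ee_rot: [-3.123, -0.339, 0.007]
force: [-0.4, 0.1, 0.4]
grip_width: 0.064
grasp_force: 0.0
```

Request:
step_arm --increments '[0,0,0.015,0,0,0,0,0,0.015,0,0,0]'

```text
clock: 17.43
eef_pos: [0.4643, 0.0786, 0.1921]
ee_rot: [3.123, 0.338, -0.005]
force: [-0.4, 0.8, 0.6]
grip_width: 0.064
grasp_force: 0.0
```

Request:
step_arm --increments '[0,0,0,0,0,0,0,0,0,0,0,0,0,0,0,0,0,0,0,0,0,0,0,0,0,0,0,0,0,0]' --claw 0

```text
clock: 17.85
eef_pos: [0.4653, 0.0784, 0.1952]
ee_rot: [-3.123, -0.337, -0.005]
force: [-1.0, 0.6, 7.2]
grip_width: 0.0275
grasp_force: 59.2
```

Request:
step_arm --increments '[0,0,0,0,0,0,0,0,0,0,0,0]'

```text
clock: 18.02
eef_pos: [0.4654, 0.0784, 0.1952]
ee_rot: [-3.123, -0.337, -0.005]
force: [-1.7, 0.2, 6.2]
grip_width: 0.0278
grasp_force: 59.2
```

Request:
step_arm --increments '[0,0,-0.06,0,0,0,0,0,-0.15,0,0,0,0,0,-0.25,0,0,0,0,0,-0.31,0,0,0,0,0,-0.33,0,0,0]'

```text
clock: 18.43
eef_pos: [0.4653, 0.0783, 0.2966]
ee_rot: [3.123, 0.337, 0.012]
force: [0.1, -0.3, -0.5]
grip_width: 0.0274
grasp_force: 59.2
```

Request:
step_arm --increments '[0.06,-0.025,0,0,0,0,0.16,-0.06,0,0,0,0,0.26,-0.1,0,0,0,0,0.34,-0.13,0,0,0,0,0.361,-0.138,0,0,0,0]'

```text
clock: 18.85
eef_pos: [0.5633, 0.1434, 0.2911]
ee_rot: [-3.123, -0.339, 0.0]
force: [-0.4, -0.2, -1.9]
grip_width: 0.0272
grasp_force: 59.2
```

Request:
step_arm --increments '[0,0,0,0,0,0,0,0,0,0,0,0]'

```text
clock: 19.02
eef_pos: [0.5613, 0.1416, 0.2913]
ee_rot: [3.123, 0.338, -0.003]
force: [0.6, -0.3, -0.1]
grip_width: 0.0273
grasp_force: 59.2
```

Run:
```python
from h import *
np.set_printoptions(precision=4,suppress=True)
o=manip.get_obs(); cal=vision.get_calibration("wrist"); im=snap("wrist")
print(o["clock"],o["eef_pos"],o["ee_rot"],o["grip_width"])
try: print(coaster(im,cal,*BL,(.563,.1436)))
except Exception as e: print(e)
S=snap("scene")
cv2.imwrite("pics/w9.png",np.hstack([cv2.resize(im,(400,300)),cv2.resize(S[70:250,160:400],(400,300),interpolation=cv2.INTER_CUBIC)])[:,:,::-1])
```

```text
19.0167 [0.5613 0.1416 0.2913] [ 3.123   0.3375 -0.0029] 0.027302617998336633
(array([0.5647, 0.1418]), np.float64(0.0011216356898256022), array([ 209,  144,   85,   79, 5206], dtype=int32))
```

View pics/w9.png

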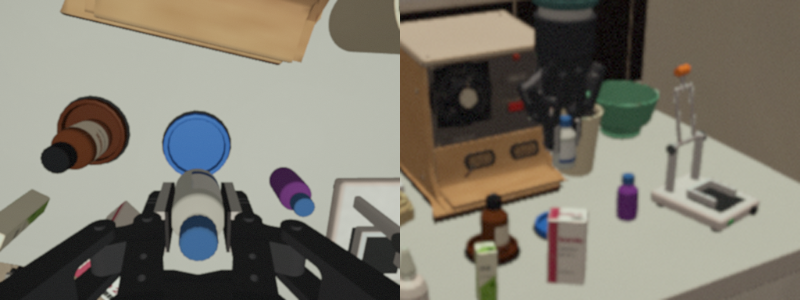

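The blue bottle is held upright over the blue coaster; the wrist half shows the coaster at (196,143). I lower it.

Request:
step_arm --increments '[0.005,-0.001,0.08,0,0,0,0.005,-0.001,0.17,0,0,0,0.005,-0.001,0.24,0,0,0,0.005,-0.001,0.28,0,0,0,0.005,-0.001,0.295,0,0,0]'

```text
clock: 19.53
eef_pos: [0.562, 0.1418, 0.2017]
ee_rot: [3.123, 0.336, -0.006]
force: [-0.0, -0.4, 0.4]
grip_width: 0.0274
grasp_force: 59.2
```

Request:
step_arm --increments '[0,0,0.003,0,0,0,0,0,0.008,0,0,0,0,0,0.011,0,0,0,0,0,0.011,0,0,0]'

```text
clock: 19.87
eef_pos: [0.5634, 0.1424, 0.2016]
ee_rot: [-3.123, -0.337, -0.003]
force: [0.4, 0.9, -0.4]
grip_width: 0.0278
grasp_force: 59.2
```

Request:
step_arm --increments '[0,0,0.004,0,0,0,0,0,0.008,0,0,0,0,0,0.008,0,0,0]'

```text
clock: 20.12
eef_pos: [0.5634, 0.1425, 0.1992]
ee_rot: [-3.123, -0.337, -0.003]
force: [-0.9, -0.4, 5.4]
grip_width: 0.0277
grasp_force: 59.7
```

Request:
step_arm --increments '[0,0,0,0,0,0,0,0,0,0,0,0,0,0,0,0,0,0,0,0,0,0,0,0]' --claw 70

```text
clock: 20.45
eef_pos: [0.563, 0.1424, 0.1979]
ee_rot: [3.123, 0.337, -0.0]
force: [-0.8, 0.4, -1.3]
grip_width: 0.0598
grasp_force: 0.0
```

Request:
step_arm --increments '[0,0,-0.08,0,0,0,0,0,-0.2,0,0,0,0,0,-0.32,0,0,0,0,0,-0.44,0,0,0,0,0,-0.5,0,0,0]'

```text
clock: 20.87
eef_pos: [0.5632, 0.1425, 0.3534]
ee_rot: [-3.123, -0.337, -0.011]
force: [0.7, 0.6, 0.7]
grip_width: 0.06
grasp_force: 0.0
```

Request:
step_arm --increments '[-0.12,0,0,0,0,0,-0.24,0,0,0,0,0,-0.36,0,0,0,0,0,-0.36,0,0,0,0,0]'

```text
clock: 21.2
eef_pos: [0.4529, 0.1186, 0.3461]
ee_rot: [3.123, 0.338, -0.008]
force: [0.4, 0.0, -0.4]
grip_width: 0.0598
grasp_force: 0.0
```

Run:
```python
from h import *
np.set_printoptions(precision=4,suppress=True)
C={"brown":(.5555,.2473),"red":(.4592,.3937),"blue":(.5635,.1425)};H={"brown":.078,"red":.098,"blue":.066}
o=manip.get_obs(); print(o["clock"],o["eef_pos"])
ims={}
for c in("wrist","scene"):
    cal=vision.get_calibration(c); im=snap(c)
    for n in C:
        for d in nets.tip_of(n+"_bottle",c)[:2]: g=onz(cal,d["position"],.004); print(c,n,round(d["conf"],2),g,"off",np.hypot(*(g[:2]-C[n])))
        for z in(.004,.004+H[n]): cv2.circle(im,tuple(map(int,proj(cal,[*C[n],z]))),1,(0,255,0),-1)
    ims[c]=im
cv2.imwrite("pics/w10.png",np.hstack([cv2.resize(ims["wrist"],(400,300)),cv2.resize(ims["scene"][120:300,100:340],(400,300),interpolation=cv2.INTER_CUBIC)])[:,:,::-1])
```

```text
21.2 [0.4529 0.1186 0.3461]
wrist brown 0.64 [0.5518 0.2438 0.004 ] off 0.005081766107761956
wrist blue 0.79 [0.5629 0.1381 0.004 ] off 0.004489161982051547
wrist blue 0.76 [0.5452 0.0445 0.004 ] off 0.0996967499964676
scene brown 0.94 [0.5598 0.244  0.004 ] off 0.005366808710620161
scene brown 0.28 [0.5612 0.1415 0.004 ] off 0.10591695350710284
scene red 0.94 [0.4528 0.3994 0.004 ] off 0.00861698059868812
scene blue 0.73 [0.552  0.1509 0.004 ] off 0.014201630589809052
scene blue 0.7 [0.5433 0.0328 0.004 ] off 0.11158397929009932
```

View pics/w10.png

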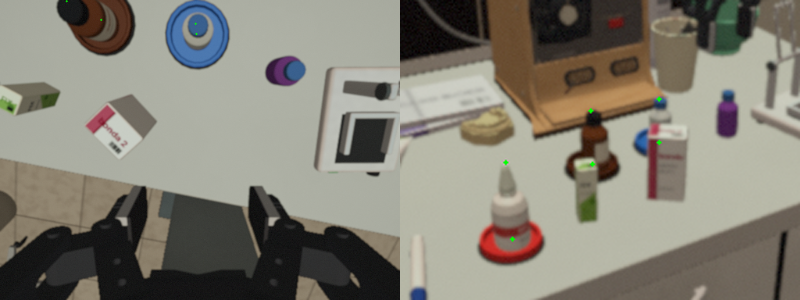

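All three bottles stand upright in their coasters, the cartons are where they were, and the gripper touches nothing. I hand the job in.

```bash
python3 -c "
from rig import manip
print(manip.finish_job())"
```

```text
the job is handed in; nothing more can be done
None
```

I handed the job in at about 21 s on the robot clock: the hold-down is swung back, the last pictures show each bottle upright in the coaster of its colour, and the cartons look unmoved; no verdict was returned.

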